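# Tidy the breakfast shelf: each thing back to its own holder

### The job

Tidy the shelf: stand the big cruet in the wide round holder and the small cruet in the narrow one, put the lid on the butter dish so that it sits down flat inside the rim, and lay the spatula flat in the bamboo spoon rest with its blade in the rimmed pocket and its handle between the two posts. Keep the cruets upright, set the glass and ceramic down rather than dropping them, and leave the tea glass and the jar where they stand.

Things in the scene. Friction and masses are not known exactly. Their poses are not given: they have to be found in the camera images.
- big_cruet: The big green-glass cruet, upright and loose, about 0.3 kg: round body 62 mm in diameter up to 62 mm height, then a sloping shoulder to a straight round neck 27 mm in diameter from 78 to 122 mm height (take it by the neck, at about 104 mm), cork and small steel pourer on top, highest point 143 mm. Origin at the centre of its underside, z up.
- small_cruet: The small green-glass cruet, upright and loose, about 0.14 kg: round body 40 mm in diameter up to 42 mm height, shoulder to a straight round neck 23 mm in diameter from 54 to 100 mm height (take it by the neck, at about 82 mm), cork and steel pourer on top, highest point 121 mm. Origin at the centre of its underside, z up.
- butter_lid: White ceramic lid of the butter dish, a hollow box open below, standing loose on the shelf, about 0.3 kg: 132 mm (its x) by 78 mm (its y), box 45 mm high; on top in the middle a grip bar 44 mm long (x), 18 mm wide (y), from 45 to 75 mm height. Origin at the centre of its underside, z up.
- spatula: Black plastic spatula lying flat and loose, 240 mm long along its x, about 0.09 kg. Origin at mid-length on the underside, z up. Handle: straight bar 18 mm wide (y) and 18 mm high, from x = -120 to +40 mm. Blade: 4 mm thick, 56 mm wide, from x = +40 to +120 mm. It balances close to its origin.
- wide_holder: Wide round bamboo holder for the big cruet, fixed: a shallow cup, inner diameter 80 mm, outer 90 mm, rim 16 mm high, inner floor 6 mm above the shelf. Origin at the centre of its underside, z up.
- narrow_holder: Narrow round bamboo holder for the small cruet, fixed: a shallow cup, inner diameter 56 mm, outer 66 mm, rim 16 mm high, inner floor 6 mm above the shelf. Origin at the centre of its underside, z up.
- butter_base: White ceramic base of the butter dish, fixed: an open tray 160 mm (its x) by 105 mm (its y) outside, 150 by 95 mm inside, rim 12 mm high, inner floor 6 mm above the shelf. The lid sits on this floor inside the rim, long sides parallel. Origin at the centre of its underside, z up.
- spoon_rest: Fixed bamboo spoon rest, outlined like the spatula, floor 6 mm up. Blade pocket at +x: inside x 28 to 132 mm, 78 mm wide (y), rim 14 mm high with a 50 mm gap on its -x side; a rimless tongue 36 mm wide runs on to x = -130, two posts 22 mm high, 40 mm apart, at x -107 to -83 flank the handle. Spatula is right with origin over this origin, x axes the same way. Origin: centre of underside, z up.
- tea_glass: Bystander: clear drinking glass for tea, open, 58 mm across, 80 mm high, loose. Origin at the centre of its underside. Not to be disturbed.
- jar: Bystander: glass jar with a steel cap, 60 mm across, 75 mm high, loose. Origin at the centre of its underside. Not to be disturbed.
Things that resemble listed ones, but are neither listed nor needed, are in the scene too. Leave any blue or yellow look-alike of the wide_holder alone.

How it is judged:
By the outcome, as a careful person would: the job done as asked, in the order asked, and still so for the second after the job is handed in, with the robot touching nothing.
It also fails if it takes over 118 s, if anything falls off the work surface, if the arm or the gripper's body presses on something with over 40 N, if the wrist force passes 120 N, or if a joint passes its speed limit or range.

### The arm

A 6-joint arm with a two-finger parallel gripper is mounted at the origin on the work surface. World frame = base frame: x ahead of the robot, y to its left, z up, the work surface at z = 0. Lengths are in mm, angles in rad, forces in N, time in s.
With the tool pointing down it reaches from about 325 to 900 mm from the base axis. Payload 3.5 kg.
Tool frame: the origin (TCP) lies at the very end of the fingers, on their centre line; the grasp point (between the pads) lies bot.grip_depth behind it (bot.grip_depth is the distance from the TCP to the grasp point, in mm); z points along the fingers, y is the line along which they close (so a half turn about z gives the same grasp; the last joint's range is limited). The gripper opens to 85 mm and grips with 20 to 120 N. Pads are 22 mm wide; open, the fingers measure 114 mm over their backs; the gripper's body (76 mm by 85 mm) begins 54 mm behind the grasp point. The pads swing forward as they close: fully open they stand 13 mm farther back than shut.
Start: joints at [1.146, 0.276, -0.026, 1.268, 0, 1.467], TCP at [197.678, 592.913, 231.313] pointing down, gripper open.
Joint ranges: [-3.12, 3.12], [-0.85, 1.88], [-1.08, 1.24], [-1.95, 2.15], [-1.57, 1.53], [-3.14, 3.14]. Speed limits (rad/s): [2.57, 2.57, 3.14, 3.14, 3.14, 3.14].

### API

Orientations are given as a 3x3 rotation matrix whose columns are the frame's x, y, z axes.
In Python, from bench import bot gives the robot as it stands.
- The arm moves only by the tool apply_moves, never from a script. Its argument "deltas" is a list of rows, each an object with "linear": the shift along the tool's x, y, z normalised to -1 to 1, where 1 is 0.12 m, a list of three; "dr": the turn, a rotation vector about the tool's x, y, z normalised to -1 to 1, where 1 is pi rad, a list of three. In form: [{"linear": [tx, ty, tz], "dr": [wx, wy, wz]}, ...]. A call has 1 to 20 rows; each row is the pose to reach, as a shift and turn from the pose commanded when the call began, along the tool's axes at that moment, turning the shorter way round; what a row does not reach only later rows make up. A row lasts 1/8 s, in which the tool goes at most 62.5 mm and 10.7 degrees, less where a joint would pass 70% of its speed; a pose out of reach is approached as far as the arm can. A call with a number of a shift or a turn outside -1 to 1 is refused whole. A call with a gripper value outside its range is refused whole. "claw" is the opening, from 0 (shut) to 1 (fully open), set as the call begins (left out, the last holds). The fingers move at their own pace and stop on an object; "grip_force" is the grip in N (left out, the last holds). Time passes only in rows, so rows that repeat a pose let the fingers close. It gives the time, the measured TCP pose, the force, the opening and the grip force at its end, in the units of the state.
- bot.observe(): the state, without advancing time (a new reading comes with each control period).
- bot.camera(name): name is "scene" or "top" or "wrist"; returns a dict with "img" (480x640x3 uint8, red, green, blue), "z_map" (480x640 float32, mm along the optical axis (not along the pixel's ray), 0 where there is no reading), "fx", "fy", "cx", "cy" (pixels), "D" ([k1, k2, p1, p2, k3] as OpenCV has them; the pictures are not rectified), "rvec" (rotation vector, rad) and "tvec" (3), from world to camera coordinates, as OpenCV has them. Camera axes: x right, y down, z forward; pixel columns grow to the right and rows downward; lengths in mm; the calibration is good to about 2 mm. A picture is of the moment at which its call begins.
- bot.hand_in(): hands the job in; it is judged then, once.
Trained networks look in the newest picture that a camera, given by its name, has taken for a name from the list of things; names that differ only in an ending like _2 or _b are one class to them, and where a whole thing is asked for, a point or a joint stands for the part that bears it (a point fixed in the world has none). Each returns a list of dicts, best first, with "conf" (0 to 1); they miss things now and then, are a little off and sometimes report something else, mostly with a low value. They report only what shows in the picture. A call takes as long as a camera call. They do not tell look-alikes from the thing itself.
- bot.masks_of(target, camera): "region" (480x640 bool, what is visible of it) and "at" ([column, row] in pixels, amid what is visible of it).
The state is a dict: "t": time; "qpos": joint angles; "qvel": joint speeds; "joint_efforts": joint torques, N m; "position": TCP position; "tcp_rot": TCP orientation; "wrist_force": force on the tool from outside, world axes, zero at the start; "torque": the same for the moment, N m; "width": opening from 0.0 (shut) to 1.0 (fully open); "grasp_force": force on a finger pad.
Only numpy, scipy, OpenCV 4.12 (cv2) and the standard library are available. Lean on these libraries where they do the work, as an engineer would, in place of code of your own. Each camera call takes 0.05 s, during which the arm holds its last target. There are 200 camera calls.

## Working session

There is one attempt and no reset: what is moved stays moved. The work goes in short steps, Python scripts to look and compute and a tool call to move; the robot and the scene stay as the last step left them, time stands still between calls to the robot, and variables do not carry over. Pictures are saved under pics/ and viewed, at most 14 in all, crops included, and the job is handed in when it is done.

Besides the shell and the picture viewer there is one more tool, called after "Call:" as name([rows], argument=value, ...), one row to a line, values as JSON. apply_moves: Moves the arm, as the interface text tells. Its arguments: {"type":"object","properties":{"deltas":{"type":"array","items":{"type":"object","properties":{"linear":{"type":"array","items":{"type":"number","minimum":-1,"maximum":1}},"dr":{"type":"array","items":{"type":"number","minimum":-1,"maximum":1}}}}},"claw":{"type":"number"},"grip_force":{"type":"number"}},"required":["deltas"]}

```bash
ls; mkdir -p pics; cat > h.py <<'E'
import numpy as np,cv2
from bench import bot
names=["big_cruet","small_cruet","butter_lid","spatula","wide_holder","narrow_holder","butter_base","spoon_rest","tea_glass","jar"]
def pts(c,mask):
    v,u=np.nonzero(mask&(c["z_map"]>0)); z=c["z_map"][v,u]
    return w(c,np.c_[u,v],z)
def w(c,uv,z):
    K=np.array([[c["fx"],0,c["cx"]],[0,c["fy"],c["cy"]],[0,0,1.]])
    n=cv2.undistortPoints(np.array(uv,float).reshape(-1,1,2),K,np.array(c["D"],float)).reshape(-1,2)
    z=np.broadcast_to(z,len(n))
    P=np.c_[n*z[:,None],z]; R=cv2.Rodrigues(np.array(c["rvec"],float))[0]
    return (P-np.array(c["tvec"]).ravel())@R
E
python3 - <<'E'
from h import *
for cam in ["top","scene"]:
    c=bot.camera(cam); cv2.imwrite(f"pics/{cam}0.png",c["img"][:,:,::-1])
    for n in names:
        for m in bot.masks_of(n,cam)[:4]:
            p=pts(c,m["region"])
            if len(p)<10: print(cam,n,m["at"],len(p)); continue
            r=cv2.minAreaRect(p[:,:2].astype(np.float32))
            print(cam,n,round(m["conf"],2),np.round(m["at"]),len(p),"z95",np.percentile(p[:,2],[5,50,95]).round(),"rect",np.round(r[0]),np.round(r[1]),round(r[2],1))
s=bot.observe(); print(s["t"],s["position"],s["tcp_rot"],s["width"],bot.grip_depth)
E
```

```text
pics
top big_cruet 0.57 [337. 164.] 613 z95 [ 28.  69. 132.] rect [672. -41.] [59. 61.] 89.6
top small_cruet 0.85 [483. 203.] 353 z95 [  3.  50. 111.] rect [ 581. -385.] [39. 48.] 83.8
top butter_lid 0.7 [226. 260.] 1922 z95 [39. 45. 73.] rect [442. 225.] [ 82. 133.] 5.0
top butter_lid 0.38 [487. 258.] 683 z95 [15. 73. 79.] rect [ 450. -404.] [74. 57.] 87.9
top spatula 0.82 [363. 248.] 1302 z95 [-0.  7. 21.] rect [ 469. -162.] [239.  59.] 84.0
top spatula 0.73 [488. 257.] 661 z95 [21. 73. 79.] rect [ 451. -395.] [58. 56.] 52.2
top wide_holder 0.66 [350. 290.] 1138 z95 [ 1.  7. 18.] rect [366. -81.] [90. 89.] 88.3
top wide_holder 0.65 [362. 252.] 1248 z95 [ 0.  7. 21.] rect [ 478. -163.] [238.  56.] 89.6
top wide_holder 0.55 [258. 313.] 1114 z95 [ 2.  7. 17.] rect [316. 144.] [88. 87.] 43.9
top narrow_holder 0.73 [162. 215.] 574 z95 [ 2.  8. 18.] rect [551. 387.] [63. 63.] 76.6
top butter_base 0.63 [408. 180.] 2904 z95 [ 1.  7. 13.] rect [ 631. -209.] [110. 163.] 10.1
top spoon_rest 0.63 [221. 177.] 2886 z95 [ 1.  7. 18.] rect [649. 195.] [ 95. 270.] 0.7
top spoon_rest 0.61 [225. 261.
[... 937 characters left out ...]
. 95.] 72.8
scene narrow_holder 0.79 [421. 177.] 307 z95 [ 1.  9. 18.] rect [550. 395.] [ 66. 102.] 17.6
scene butter_base 0.61 [322. 315.] 2628 z95 [ 2.  7. 13.] rect [ 629. -205.] [114. 175.] 10.7
scene spoon_rest 0.97 [420. 221.] 1722 z95 [ 2.  7. 18.] rect [648. 200.] [ 96. 292.] 1.0
scene spoon_rest 0.47 [360. 189.] 1303 z95 [ 6. 43. 70.] rect [438. 250.] [ 88. 199.] 8.2
scene jar 0.97 [208. 320.] 967 z95 [ 4. 53. 78.] rect [ 427. -378.] [ 63. 135.] 50.2
1.1 [197.68715587 592.90608871 231.30874932] [[-9.48656407e-01  3.16308429e-01 -1.40949790e-05]
 [ 3.16308429e-01  9.48656407e-01 -2.66848424e-06]
 [ 1.25272281e-05 -6.98983534e-06 -1.00000000e+00]] 1.0007235422640404 18.700000000000003
```

View pics/top0.png

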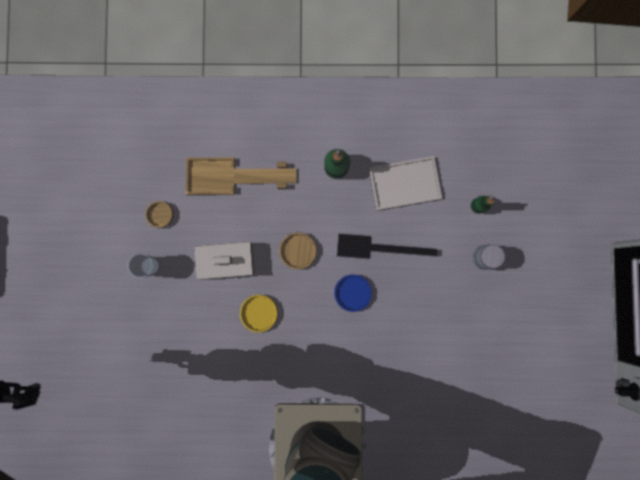

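View pics/scene0.png

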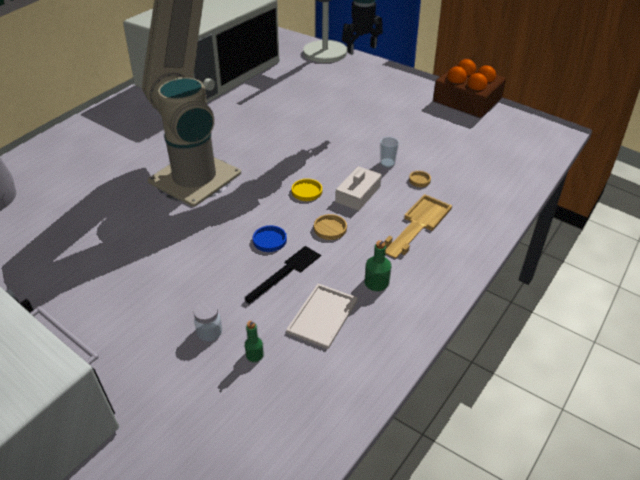

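Look-alikes for the wide holder, in the top view: bamboo (299,251), blue (354,293) and yellow (259,313). Other possible confusions: the narrow holder at (160,215) is small, and the butter_lid/spatula hits at (488,257) are really the jar. I choose the bamboo one at (299,251), which is about world (467,49). Next I refine the poses and check that choice in a crop.

```bash
cat > fit.py <<'E'
from h import *
from scipy.optimize import least_squares
def cloud(c):
    p=np.full((480,640,3),np.nan); v,u=np.nonzero(c["z_map"]>0); p[v,u]=w(c,np.c_[u,v],c["z_map"][v,u]); return p
def near(P,xy,r,z0,z1):
    q=P.reshape(-1,3); return q[(np.hypot(q[:,0]-xy[0],q[:,1]-xy[1])<r)&(q[:,2]>z0)&(q[:,2]<z1)]
def circ(q,R,x0):
    s=least_squares(lambda a:np.hypot(q[:,0]-a[0],q[:,1]-a[1])-R,x0,loss="soft_l1",f_scale=2.).x
    return s.round(1),len(q)
def rect(q):
    (c,(a,b),t)=cv2.minAreaRect(q[:,:2].astype(np.float32))
    if a<b: a,b,t=b,a,t+90
    return np.round(c,1),round(a),round(b),"long axis deg",round((t+90)%180-90,1) 
E
python3 - <<'E'
from fit import *
for cam in ["top","scene"]:
    c=bot.camera(cam); P=cloud(c); print(cam)
    if cam=="top": cv2.imwrite("pics/crop1.png",cv2.resize(c["img"][190:350,200:420,::-1],None,fx=3,fy=3))
    for z0,z1 in [(84,118)]: print("big neck",circ(near(P,(665,-30),50,z0,z1),13.5,(665,-30)))
    print("big body",circ(near(P,(665,-30),60,15,58),31,(665,-30)))
    print("small neck",circ(near(P,(575,-375),50,60,98),11.5,(575,-375)),"body",circ(near(P,(575,-375),50,10,40),20,(575,-375)))
    print("wide rim",circ(near(P,(467,49),55,13,22),42.5,(467,49)),"narrow",circ(near(P,(551,387),45,13,22),30.5,(551,387)))
    lid=near(P,(442,225),85,38,50); print("lid top",rect(lid)); print("bar",rect(near(P,(442,225),60,66,82)))
    print("base",[ (rect(pts(c,m["region"]&(P[...,2]>4)))) for m in bot.masks_of("butter_base",cam)[:1]])
    for n in ["spatula","spoon_rest"]:
        for m in bot.masks_of(n,cam)[:1]:
            p=pts(c,m["region"]); print(n,rect(p)); 
            h=p[(p[:,2]>12)]; print("  high",rect(h), cv2.fitLine(h[:,:2].astype(np.float32),cv2.DIST_HUBER,0,.01,.01).ravel().round(2))
    print("glass",near(P,(425,416),60,30,90)[:,:2].mean(0),"jar",near(P,(440,-390),60,60,85)[:,:2].mean(0))
E
```

```text
top
big neck (array([672.8, -40.9]), 34)
big body (array([672.9, -41.1]), 78)
small neck (array([ 570.7, -367.7]), 53) body (array([ 577.6, -386.4]), 64)
wide rim (array([464.5,  52.3]), 196) narrow (array([550.8, 387.5]), 149)
lid top (array([439.6, 224.8]), 133, 78, 'long axis deg', -84.9)
bar (array([439.6, 224.5]), 44, 18, 'long axis deg', -84.5)
base [(array([ 630.4, -207.8]), 161, 106, 'long axis deg', -79.4)]
spatula (array([ 468.7, -161.7]), 238, 58, 'long axis deg', 83.1)
  high (array([ 469. , -169.4]), 223, 27, 'long axis deg', -89.8) [ 7.0000e-02  1.0000e+00  4.6790e+02 -2.0276e+02]
spoon_rest (array([648.7, 192.5]), 266, 96, 'long axis deg', -89.7)
  high (array([646.4, 195.8]), 259, 92, 'long axis deg', -89.8) [7.000e-02 1.000e+00 6.363e+02 1.979e+02]
glass [426.86241187 412.34865595] jar [ 451.78196732 -397.02384446]
scene
big neck (array([685.9, -60.8]), 122)
big body (array([674.3, -41.5]), 325)
small neck (array([ 579. , -387.2]), 121) body (array([ 579.9, -387.1]), 161)
wide rim (array([468. ,  49.3]), 156) narrow (array([553.2, 385.3]), 86)
lid top (array([441.3, 223.9]), 143, 83, 'long axis deg', -84.9)
bar (array([444.5, 222.6]), 51, 20, 'long axis deg', -87.8)
base [(array([ 633.4, -209. ]), 166, 107, 'long axis deg', -79.6)]
spatula (array([ 470.3, -162.9]), 249, 65, 'long axis deg', 85.1)
  high (array([ 477.9, -170.2]), 235, 35, 'long axis deg', 79.3) [ 8.0000e-02  1.0000e+00  4.7258e+02 -2.1000e+02]
spoon_rest (array([649.2, 198.5]), 293, 94, 'long axis deg', -89.2)
  high (array([649.8, 202.1]), 251, 94, 'long axis deg', -88.9) [ 1.0000e-01 -1.0000e+00  6.6293e+02  1.8393e+02]
glass [430.88113249 402.36284811] jar [ 457.64267249 -402.33871765]
```

View pics/crop1.png

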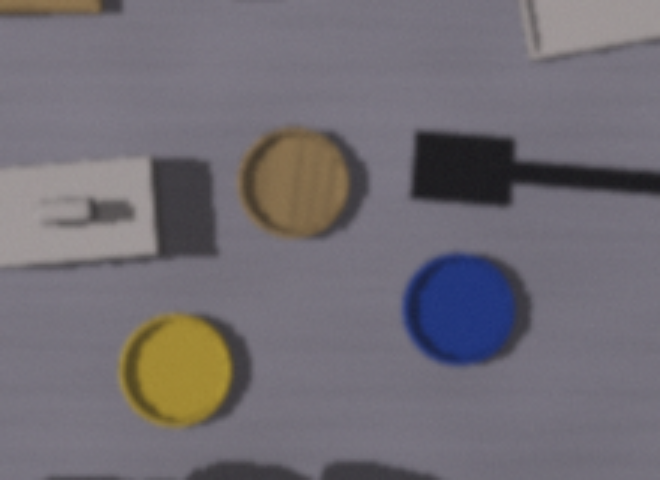

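The crop shows the bamboo holder at (295,183), apart from the yellow one at (177,370) and the blue one at (460,308), so the target is bamboo at world (466.5,50.5). First move: turn the tool so that it closes along world x, then head for the big cruet.

Call:
apply_moves([
  {"linear": [-0.5,-0.35,0.12],"dr": [0,0,0.06]},
  {"linear": [-1,-0.7,0.25],"dr": [0,0,0.12]},
  {"linear": [-1,-0.7,0.25],"dr": [0,0,0.18]},
  {"linear": [-1,-0.7,0.25],"dr": [0,0,0.24]},
  {"linear": [-1,-0.7,0.25],"dr": [0,0,0.3]},
  {"linear": [-1,-0.7,0.25],"dr": [0,0,0.36]},
  {"linear": [-1,-0.7,0.25],"dr": [0,0,0.3976]},
  {"linear": [-1,-0.7,0.25],"dr": [0,0,0.3976]},
], claw=0.8, grip_force=40)

```text
t: 2.5
position: [285.0, 475.3, 201.4]
tcp_rot: [[-0.001, 1.0, 0.0], [1.0, 0.001, 0.0], [0.0, 0.0, -1.0]]
wrist_force: [-0.5, -0.3, -0.1]
width: 0.797
grasp_force: 0.0
```

Call:
apply_moves([
  {"linear": [-0.43,0.323,0],"dr": [0,0,0]},
  {"linear": [-0.861,0.647,0],"dr": [0,0,0]},
])

```text
t: 2.75
position: [360.6, 374.9, 201.5]
tcp_rot: [[-0.005, 1.0, 0.001], [1.0, 0.005, 0.0], [0.0, 0.001, -1.0]]
wrist_force: [1.6, 0.5, 0.3]
width: 0.799
grasp_force: 0.0
```

Call:
apply_moves([
  {"linear": [-0.43,0.323,0],"dr": [0,0,0]},
  {"linear": [-0.861,0.647,0],"dr": [0,0,0]},
])

```text
t: 3.0
position: [436.2, 273.9, 201.6]
tcp_rot: [[-0.003, 1.0, 0.001], [1.0, 0.003, 0.001], [0.001, 0.001, -1.0]]
wrist_force: [0.4, 1.0, -0.2]
width: 0.798
grasp_force: 0.0
```

Call:
apply_moves([
  {"linear": [-0.43,0.323,0],"dr": [0,0,0]},
  {"linear": [-0.861,0.647,0],"dr": [0,0,0]},
])

```text
t: 3.25
position: [511.4, 173.7, 201.6]
tcp_rot: [[-0.002, 1.0, 0.001], [1.0, 0.002, 0.0], [0.0, 0.001, -1.0]]
wrist_force: [1.4, 1.1, 0.3]
width: 0.797
grasp_force: 0.0
```

Call:
apply_moves([
  {"linear": [-0.43,0.323,0],"dr": [0,0,0]},
  {"linear": [-0.861,0.647,0],"dr": [0,0,0]},
  {"linear": [-0.861,0.647,0],"dr": [0,0,0]},
])

```text
t: 3.62
position: [590.4, 68.7, 201.3]
tcp_rot: [[0.003, 1.0, 0.002], [1.0, -0.003, -0.001], [-0.001, 0.002, -1.0]]
wrist_force: [-0.6, -0.3, -0.3]
width: 0.799
grasp_force: 0.0
```

Call:
apply_moves([
  {"linear": [-0.43,0.323,0.1],"dr": [0,0,0]},
  {"linear": [-0.861,0.647,0.2],"dr": [0,0,0]},
  {"linear": [-0.861,0.647,0.2],"dr": [0,0,0]},
  {"linear": [-0.861,0.647,0.2],"dr": [0,0,0]},
])

```text
t: 4.12
position: [664.7, -30.5, 176.8]
tcp_rot: [[-0.001, 1.0, -0.002], [1.0, 0.001, 0.001], [0.001, -0.002, -1.0]]
wrist_force: [0.1, 0.6, -0.5]
width: 0.796
grasp_force: 0.0
```

Call:
apply_moves([
  {"linear": [-0.089,0.069,0],"dr": [0,0,0]},
  {"linear": [-0.089,0.069,0],"dr": [0,0,0]},
  {"linear": [-0.089,0.069,0.25],"dr": [0,0,0]},
  {"linear": [-0.089,0.069,0.5],"dr": [0,0,0]},
  {"linear": [-0.089,0.069,0.7],"dr": [0,0,0]},
  {"linear": [-0.089,0.069,0.765],"dr": [0,0,0]},
  {"linear": [-0.089,0.069,0.765],"dr": [0,0,0]},
])

```text
t: 5.0
position: [673.5, -41.4, 85.6]
tcp_rot: [[-0.001, 1.0, -0.0], [1.0, 0.001, 0.0], [0.0, -0.0, -1.0]]
wrist_force: [0.1, -0.1, -0.5]
width: 0.797
grasp_force: 0.0
```

```bash
python3 - <<'E'
from h import *
c=bot.camera("wrist"); cv2.imwrite("pics/w1.png",c["img"][:,:,::-1])
s=bot.observe(); print(s["position"],s["wrist_force"])
E
```

```text
[674.23433288 -41.61022186  86.44904751] [0.31355078 0.33739296 0.85348161]
```

View pics/w1.png

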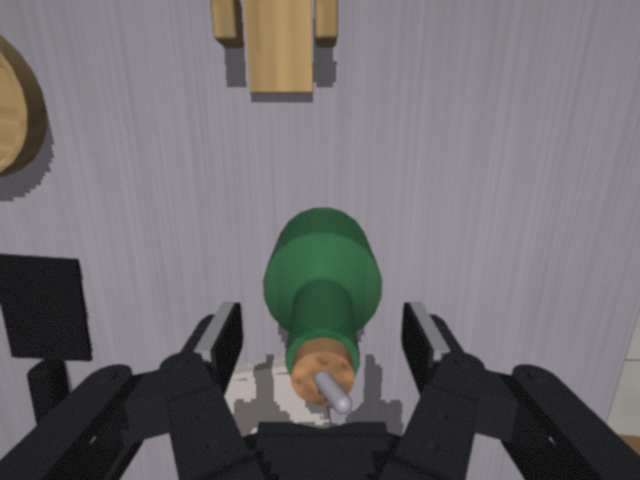

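The wrist view shows the neck (322,310) centred between the pads (240 and 402). Closing and lifting.

Call:
apply_moves([
  {"linear": [0,0,0],"dr": [0,0,0]},
  {"linear": [0,0,0],"dr": [0,0,0]},
  {"linear": [0,0,0],"dr": [0,0,0]},
  {"linear": [0,0,0],"dr": [0,0,0]},
  {"linear": [0,0,0],"dr": [0,0,0]},
  {"linear": [0,0,0],"dr": [0,0,0]},
  {"linear": [0,0,0],"dr": [0,0,0]},
  {"linear": [0,0,0],"dr": [0,0,0]},
], claw=0, grip_force=50)

```text
t: 6.05
position: [674.2, -42.0, 86.6]
tcp_rot: [[0.0, 1.0, 0.001], [1.0, -0.0, -0.0], [-0.0, 0.001, -1.0]]
wrist_force: [-1.6, -0.5, 6.1]
width: 0.309
grasp_force: 49.8
```

Call:
apply_moves([
  {"linear": [0,0,-0.03],"dr": [0,0,0]},
  {"linear": [0,0,-0.1],"dr": [0,0,0]},
  {"linear": [0,0,-0.2],"dr": [0,0,0]},
  {"linear": [0,0,-0.3],"dr": [0,0,0]},
  {"linear": [0,0,-0.35],"dr": [0,0,0]},
  {"linear": [0,0,-0.35],"dr": [0,0,0]},
])

```text
t: 6.8
position: [674.4, -42.0, 128.6]
tcp_rot: [[0.0, 1.0, 0.002], [1.0, -0.0, -0.0], [-0.0, 0.002, -1.0]]
wrist_force: [0.7, 0.2, -2.3]
width: 0.303
grasp_force: 49.4
```

Call:
apply_moves([
  {"linear": [0.03,-0.07,0],"dr": [0,0,0]},
  {"linear": [0.1,-0.22,0],"dr": [0,0,0]},
  {"linear": [0.2,-0.44,0],"dr": [0,0,0]},
  {"linear": [0.295,-0.66,0],"dr": [0,0,0]},
  {"linear": [0.385,-0.865,0],"dr": [0,0,0]},
])

```text
t: 7.42
position: [567.6, 5.0, 126.7]
tcp_rot: [[-0.0, 1.0, -0.002], [1.0, 0.0, 0.0], [0.0, -0.002, -1.0]]
wrist_force: [0.2, 0.3, -2.9]
width: 0.304
grasp_force: 49.6
```

Call:
apply_moves([
  {"linear": [0.09,-0.21,0],"dr": [0,0,0]},
  {"linear": [0.185,-0.42,0],"dr": [0,0,0]},
  {"linear": [0.28,-0.63,0],"dr": [0,0,0]},
  {"linear": [0.35,-0.78,0],"dr": [0,0,0]},
  {"linear": [0.385,-0.865,0],"dr": [0,0,0]},
  {"linear": [0.385,-0.865,0],"dr": [0,0,0]},
  {"linear": [0.385,-0.865,0],"dr": [0,0,0]},
])

```text
t: 8.3
position: [467.3, 50.3, 127.9]
tcp_rot: [[0.0, 1.0, 0.002], [1.0, -0.0, -0.0], [-0.0, 0.002, -1.0]]
wrist_force: [1.1, -0.0, -2.6]
width: 0.306
grasp_force: 49.7
```

```bash
python3 - <<'E'
from fit import *
for cam in ["top","scene"]:
    c=bot.camera(cam); P=cloud(c)
    print(cam,"body",circ(near(P,(467,49),45,50,100),31,(467,49)),"rim",circ(near(P,(467,49),60,12,20),43,(467,49)))
c=bot.camera("wrist"); cv2.imwrite("pics/w2.png",c["img"][:,:,::-1])
print(bot.observe()["position"])
E
```

```text
top body (array([467.,  49.]), 0) rim (array([464.5,  52.7]), 43)
scene body (array([467.5,  50.5]), 347) rim (array([467.5,  49.5]), 117)
[467.09763487  50.26138776 127.69650768]
```

View pics/w2.png

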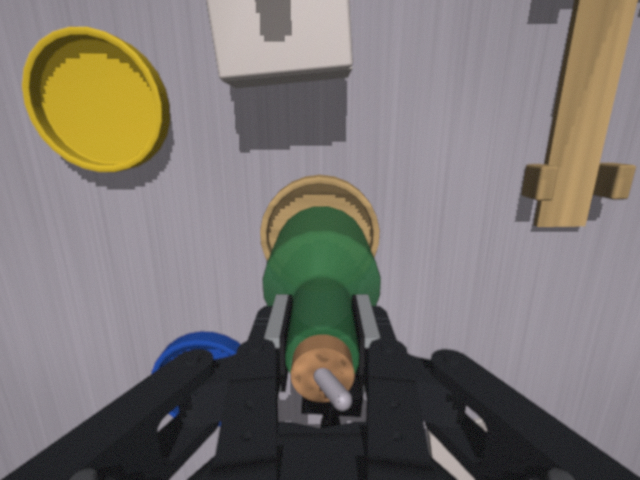

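The wrist view shows the green body (322,270) over the bamboo holder (320,230), and the scene fit agrees to within 1 mm. Lowering gently.

Call:
apply_moves([
  {"linear": [0,0,0.06],"dr": [0,0,0]},
  {"linear": [0,0,0.12],"dr": [0,0,0]},
  {"linear": [0,0,0.18],"dr": [0,0,0]},
  {"linear": [0,0,0.22],"dr": [0,0,0]},
  {"linear": [0,0,0.25],"dr": [0,0,0]},
  {"linear": [0,0,0.27],"dr": [0,0,0]},
  {"linear": [0,0,0.28],"dr": [0,0,0]},
  {"linear": [0,0,0.287],"dr": [0,0,0]},
  {"linear": [0,0,0.291],"dr": [0,0,0]},
  {"linear": [0,0,0.291],"dr": [0,0,0]},
])

```text
t: 9.7
position: [466.3, 50.5, 92.7]
tcp_rot: [[0.0, 1.0, 0.0], [1.0, -0.0, -0.0], [-0.0, 0.0, -1.0]]
wrist_force: [-0.3, 0.5, -2.8]
width: 0.307
grasp_force: 49.8
```

Call:
apply_moves([
  {"linear": [0,0,0.004],"dr": [0,0,0]},
  {"linear": [0,0,0.008],"dr": [0,0,0]},
  {"linear": [0,0,0.008],"dr": [0,0,0]},
])

```text
t: 10.07
position: [466.3, 50.6, 92.6]
tcp_rot: [[-0.0, 1.0, 0.0], [1.0, 0.0, -0.0], [-0.0, 0.0, -1.0]]
wrist_force: [-2.6, -0.4, 5.8]
width: 0.307
grasp_force: 50.7
```

Call:
apply_moves([
  {"linear": [0,0,0.004],"dr": [0,0,0]},
  {"linear": [0,0,0.008],"dr": [0,0,0]},
  {"linear": [0,0,0.008],"dr": [0,0,0]},
])

```text
t: 10.45
position: [466.4, 50.5, 92.6]
tcp_rot: [[0.0, 1.0, 0.001], [1.0, -0.0, -0.0], [-0.0, 0.001, -1.0]]
wrist_force: [-4.6, 1.4, 12.7]
width: 0.302
grasp_force: 51.5
```

Call:
apply_moves([
  {"linear": [0,0,-0.01],"dr": [0,0,0]},
  {"linear": [0,0,-0.01],"dr": [0,0,0]},
  {"linear": [0,0,-0.01],"dr": [0,0,0]},
  {"linear": [0,0,-0.01],"dr": [0,0,0]},
  {"linear": [0,0,-0.01],"dr": [0,0,0]},
  {"linear": [0,0,-0.1],"dr": [0,0,0]},
  {"linear": [0,0,-0.25],"dr": [0,0,0]},
  {"linear": [0,0,-0.45],"dr": [0,0,0]},
  {"linear": [0,0,-0.65],"dr": [0,0,0]},
  {"linear": [0,0,-0.7],"dr": [0,0,0]},
  {"linear": [0,0,-0.7],"dr": [0,0,0]},
], claw=0.8)

```text
t: 11.82
position: [466.4, 50.5, 175.0]
tcp_rot: [[0.0, 1.0, 0.001], [1.0, -0.0, -0.0], [-0.0, 0.001, -1.0]]
wrist_force: [-0.5, -0.5, -0.2]
width: 0.801
grasp_force: 0.0
```

Call:
apply_moves([
  {"linear": [-0.3,0.08,0],"dr": [0,0,0]},
  {"linear": [-0.65,0.16,0],"dr": [0,0,0]},
  {"linear": [-1,0.25,0],"dr": [0,0,0]},
])

```text
t: 12.2
position: [495.3, -70.3, 173.3]
tcp_rot: [[-0.0, 1.0, -0.002], [1.0, 0.0, 0.001], [0.001, -0.002, -1.0]]
wrist_force: [0.4, -1.1, -0.4]
width: 0.801
grasp_force: 0.0
```

Call:
apply_moves([
  {"linear": [-0.33,0.08,0],"dr": [0,0,0]},
  {"linear": [-0.66,0.16,0],"dr": [0,0,0]},
  {"linear": [-1,0.25,0],"dr": [0,0,0]},
])

```text
t: 12.58
position: [525.3, -190.3, 173.1]
tcp_rot: [[0.0, 1.0, -0.002], [1.0, -0.0, 0.001], [0.001, -0.002, -1.0]]
wrist_force: [-0.4, 0.9, -0.2]
width: 0.801
grasp_force: 0.0
```

Call:
apply_moves([
  {"linear": [-0.33,0.08,0],"dr": [0,0,0]},
  {"linear": [-0.66,0.16,0],"dr": [0,0,0]},
  {"linear": [-1,0.25,0],"dr": [0,0,0]},
  {"linear": [-1,0.25,0],"dr": [0,0,0]},
])

```text
t: 13.08
position: [556.0, -311.9, 172.8]
tcp_rot: [[0.003, 1.0, -0.001], [1.0, -0.003, 0.0], [0.0, -0.001, -1.0]]
wrist_force: [-0.4, 0.4, 0.1]
width: 0.801
grasp_force: 0.0
```

Call:
apply_moves([
  {"linear": [-0.3,0.09,0],"dr": [0,0,0]},
  {"linear": [-0.5,0.19,0],"dr": [0,0,0]},
  {"linear": [-0.64,0.19,0],"dr": [0,0,0]},
  {"linear": [-0.64,0.19,0],"dr": [0,0,0]},
  {"linear": [-0.64,0.19,0],"dr": [0,0,0]},
])

```text
t: 13.7
position: [578.2, -385.0, 174.3]
tcp_rot: [[-0.0, 1.0, -0.001], [1.0, 0.0, 0.001], [0.001, -0.001, -1.0]]
wrist_force: [-0.8, 0.1, -0.5]
width: 0.796
grasp_force: 0.0
```

```bash
python3 - <<'E'
from fit import *
for cam in ["scene"]:
    c=bot.camera(cam); P=cloud(c)
    q=near(P,(467,50),45,50,62);print("big body",circ(q,31,(467,49)))
    q=near(P,(467,50),45,90,124);print("big neck",circ(q,13.5,(467,49)))
    print("small neck",circ(near(P,(579,-387),25,60,98),11.5,(575,-375)))
c=bot.camera("wrist"); P=cloud(c); cv2.imwrite("pics/w3.png",c["img"][:,:,::-1])
print("wrist small neck",circ(near(P,(579,-387),25,60,98),11.5,(575,-375)),"body",circ(near(P,(579,-387),28,8,40),20,(575,-375)))
print(bot.observe()["position"])
E
```

```text
big body (array([466.3,  50.5]), 81)
big neck (array([466.1,  51.1]), 105)
small neck (array([ 592.8, -401.3]), 118)
wrist small neck (array([ 578.9, -367.2]), 463) body (array([ 578.5, -387.6]), 317)
[ 578.52581853 -385.12058421  174.71161596]
```

View pics/w3.png

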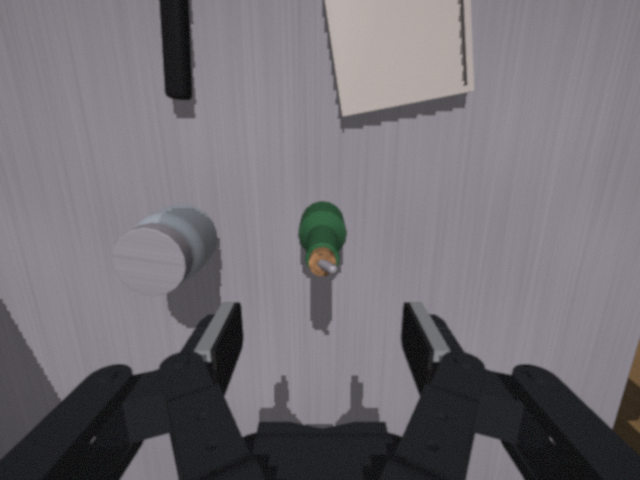

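The big cruet is upright and centred in its holder, with neck and body fits within 1 mm. The wrist view shows the small cruet at (323,235), centred in x between the fingers, and the jar is clear of them at (160,250). Descending and gripping.

Call:
apply_moves([
  {"linear": [-0.018,0,0.15],"dr": [0,0,0]},
  {"linear": [-0.018,0,0.35],"dr": [0,0,0]},
  {"linear": [-0.018,0,0.55],"dr": [0,0,0]},
  {"linear": [-0.018,0,0.75],"dr": [0,0,0]},
  {"linear": [-0.018,0,0.87],"dr": [0,0,0]},
  {"linear": [-0.018,0,0.927],"dr": [0,0,0]},
  {"linear": [-0.018,0,0.927],"dr": [0,0,0]},
  {"linear": [-0.018,0,0.927],"dr": [0,0,0]},
])

```text
t: 14.8
position: [579.6, -389.0, 64.5]
tcp_rot: [[0.0, 1.0, 0.002], [1.0, -0.0, -0.001], [-0.001, 0.002, -1.0]]
wrist_force: [-0.6, 0.2, 0.1]
width: 0.795
grasp_force: 0.0
```

Call:
apply_moves([
  {"linear": [0,0,0],"dr": [0,0,0]},
  {"linear": [0,0,0],"dr": [0,0,0]},
  {"linear": [0,0,0],"dr": [0,0,0]},
  {"linear": [0,0,0],"dr": [0,0,0]},
  {"linear": [0,0,0],"dr": [0,0,0]},
  {"linear": [0,0,0],"dr": [0,0,0]},
  {"linear": [0,0,0],"dr": [0,0,0]},
  {"linear": [0,0,0],"dr": [0,0,0]},
], claw=0, grip_force=40)

```text
t: 15.8
position: [579.0, -388.6, 64.0]
tcp_rot: [[0.0, 1.0, 0.0], [1.0, -0.0, -0.001], [-0.001, 0.0, -1.0]]
wrist_force: [-1.8, -0.1, 5.5]
width: 0.255
grasp_force: 39.7
```

Call:
apply_moves([
  {"linear": [0,0,-0.03],"dr": [0,0,0]},
  {"linear": [0,0,-0.1],"dr": [0,0,0]},
  {"linear": [0,0,-0.2],"dr": [0,0,0]},
  {"linear": [0,0,-0.3],"dr": [0,0,0]},
  {"linear": [0,0,-0.37],"dr": [0,0,0]},
  {"linear": [0,0,-0.4],"dr": [0,0,0]},
  {"linear": [0,0,-0.4],"dr": [0,0,0]},
])

```text
t: 16.68
position: [579.0, -388.5, 111.8]
tcp_rot: [[0.0, 1.0, 0.0], [1.0, -0.0, -0.0], [-0.0, 0.0, -1.0]]
wrist_force: [-0.5, 0.4, -2.6]
width: 0.26
grasp_force: 39.2
```

Call:
apply_moves([
  {"linear": [0.06,0,0],"dr": [0,0,0]},
  {"linear": [0.2,0,0],"dr": [0,0,0]},
  {"linear": [0.42,0,0],"dr": [0,0,0]},
  {"linear": [0.67,0,0],"dr": [0,0,0]},
  {"linear": [0.92,0,0],"dr": [0,0,0]},
])

```text
t: 17.3
position: [578.6, -275.0, 111.4]
tcp_rot: [[-0.001, 1.0, -0.0], [1.0, 0.001, 0.001], [0.001, -0.0, -1.0]]
wrist_force: [-0.2, 1.0, -0.4]
width: 0.256
grasp_force: 39.2
```

Call:
apply_moves([
  {"linear": [0.25,0,0],"dr": [0,0,0]},
  {"linear": [0.5,0,0],"dr": [0,0,0]},
  {"linear": [0.75,0,0],"dr": [0,0,0]},
  {"linear": [1,0,0],"dr": [0,0,0]},
])

```text
t: 17.8
position: [578.2, -154.9, 111.5]
tcp_rot: [[-0.001, 1.0, -0.0], [1.0, 0.001, 0.001], [0.001, -0.0, -1.0]]
wrist_force: [0.3, -0.0, -1.4]
width: 0.259
grasp_force: 39.2
```

Call:
apply_moves([
  {"linear": [0.25,0,0],"dr": [0,0,0]},
  {"linear": [0.5,0,0],"dr": [0,0,0]},
  {"linear": [0.75,0,0],"dr": [0,0,0]},
  {"linear": [1,0,0],"dr": [0,0,0]},
])

```text
t: 18.3
position: [577.8, -35.1, 111.5]
tcp_rot: [[-0.001, 1.0, -0.0], [1.0, 0.001, 0.0], [0.0, -0.0, -1.0]]
wrist_force: [0.1, 0.7, -1.9]
width: 0.263
grasp_force: 39.2
```

Call:
apply_moves([
  {"linear": [0.25,0,0],"dr": [0,0,0]},
  {"linear": [0.5,0,0],"dr": [0,0,0]},
  {"linear": [0.75,0,0],"dr": [0,0,0]},
  {"linear": [1,0,0],"dr": [0,0,0]},
])

```text
t: 18.8
position: [577.5, 84.6, 111.5]
tcp_rot: [[-0.001, 1.0, -0.0], [1.0, 0.001, 0.0], [0.0, -0.0, -1.0]]
wrist_force: [0.2, -0.5, -1.1]
width: 0.263
grasp_force: 39.2
```

Call:
apply_moves([
  {"linear": [0.25,-0.04,0],"dr": [0,0,0]},
  {"linear": [0.5,-0.08,0],"dr": [0,0,0]},
  {"linear": [0.75,-0.11,0],"dr": [0,0,0]},
  {"linear": [1,-0.15,0],"dr": [0,0,0]},
])

```text
t: 19.3
position: [559.1, 204.3, 111.5]
tcp_rot: [[-0.001, 1.0, -0.0], [1.0, 0.001, 0.0], [0.0, -0.0, -1.0]]
wrist_force: [0.5, 0.5, -1.1]
width: 0.256
grasp_force: 39.2
```

Call:
apply_moves([
  {"linear": [0.25,-0.02,0],"dr": [0,0,0]},
  {"linear": [0.5,-0.04,0],"dr": [0,0,0]},
  {"linear": [0.75,-0.06,0],"dr": [0,0,0]},
  {"linear": [1,-0.075,0],"dr": [0,0,0]},
])

```text
t: 19.8
position: [549.7, 324.1, 111.5]
tcp_rot: [[-0.001, 1.0, -0.001], [1.0, 0.001, 0.0], [0.0, -0.001, -1.0]]
wrist_force: [0.6, -1.1, -0.7]
width: 0.256
grasp_force: 39.2
```

Call:
apply_moves([
  {"linear": [0.2,0,0],"dr": [0,0,0]},
  {"linear": [0.36,0,0],"dr": [0,0,0]},
  {"linear": [0.46,0,0],"dr": [0,0,0]},
  {"linear": [0.51,0,0],"dr": [0,0,0]},
  {"linear": [0.53,0,0],"dr": [0,0,0]},
  {"linear": [0.53,0,0],"dr": [0,0,0]},
  {"linear": [0.53,0,0],"dr": [0,0,0]},
])

```text
t: 20.68
position: [552.1, 384.9, 111.4]
tcp_rot: [[0.001, 1.0, -0.0], [1.0, -0.001, -0.0], [-0.0, -0.0, -1.0]]
wrist_force: [0.1, 0.5, -0.9]
width: 0.255
grasp_force: 39.2
```

```bash
python3 - <<'E'
from fit import *
for cam in ["scene","top"]:
    c=bot.camera(cam); P=cloud(c)
    print(cam,"rim",circ(near(P,(552,387),45,12,20),31,(552,387)),"small body",circ(near(P,(552,387),30,50,88),20,(552,387)))
c=bot.camera("wrist"); P=cloud(c); cv2.imwrite("pics/w4.png",c["img"][:,:,::-1])
print(bot.observe()["position"])
E
```

```text
scene rim (array([553. , 385.6]), 86) small body (array([551.8, 385. ]), 157)
top rim (array([551. , 388.3]), 119) small body (array([550.8, 386.6]), 88)
[552.08444515 385.1825514  111.47981465]
```

View pics/w4.png

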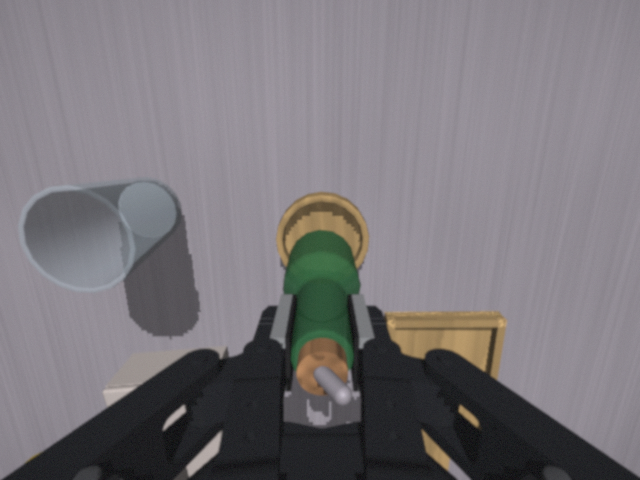

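The body (322,265) hangs over the narrow holder (322,238), and the fits agree to 1–2 mm. Lowering gently.

Call:
apply_moves([
  {"linear": [0.008,0,0.06],"dr": [0,0,0]},
  {"linear": [0.01,0,0.13],"dr": [0,0,0]},
  {"linear": [0.01,0,0.2],"dr": [0,0,0]},
  {"linear": [0.01,0,0.26],"dr": [0,0,0]},
  {"linear": [0.01,0,0.3],"dr": [0,0,0]},
  {"linear": [0.01,0,0.32],"dr": [0,0,0]},
  {"linear": [0.01,0,0.33],"dr": [0,0,0]},
  {"linear": [0.01,0,0.337],"dr": [0,0,0]},
  {"linear": [0.01,0,0.341],"dr": [0,0,0]},
  {"linear": [0.01,0,0.341],"dr": [0,0,0]},
])

```text
t: 22.08
position: [552.0, 386.8, 70.7]
tcp_rot: [[0.0, 1.0, 0.0], [1.0, -0.0, 0.0], [0.0, 0.0, -1.0]]
wrist_force: [0.4, 0.4, -2.0]
width: 0.255
grasp_force: 39.2
```

Call:
apply_moves([
  {"linear": [0,0,0.003],"dr": [0,0,0]},
  {"linear": [0,0,0.006],"dr": [0,0,0]},
  {"linear": [0,0,0.006],"dr": [0,0,0]},
])

```text
t: 22.45
position: [552.0, 386.8, 70.0]
tcp_rot: [[0.0, 1.0, 0.0], [1.0, -0.0, 0.0], [0.0, 0.0, -1.0]]
wrist_force: [-1.6, 0.0, -0.4]
width: 0.261
grasp_force: 39.4
```

Call:
apply_moves([
  {"linear": [0,0,0.004],"dr": [0,0,0]},
  {"linear": [0,0,0.006],"dr": [0,0,0]},
  {"linear": [0,0,0.006],"dr": [0,0,0]},
])

```text
t: 22.82
position: [552.1, 386.9, 70.0]
tcp_rot: [[0.0, 1.0, 0.0], [1.0, -0.0, 0.0], [0.0, 0.0, -1.0]]
wrist_force: [-3.0, -0.1, 5.1]
width: 0.262
grasp_force: 40.0
```

Call:
apply_moves([
  {"linear": [0,0,-0.008],"dr": [0,0,0]},
  {"linear": [0,0,-0.008],"dr": [0,0,0]},
  {"linear": [0,0,-0.008],"dr": [0,0,0]},
  {"linear": [0,0,-0.008],"dr": [0,0,0]},
  {"linear": [0,0,-0.008],"dr": [0,0,0]},
  {"linear": [0,0,-0.1],"dr": [0,0,0]},
  {"linear": [0,0,-0.25],"dr": [0,0,0]},
  {"linear": [0,0,-0.45],"dr": [0,0,0]},
  {"linear": [0,0,-0.65],"dr": [0,0,0]},
  {"linear": [0,0,-0.75],"dr": [0,0,0]},
  {"linear": [0,0,-0.75],"dr": [0,0,0]},
], claw=0.8)

```text
t: 24.2
position: [553.0, 387.4, 161.1]
tcp_rot: [[0.0, 1.0, 0.003], [1.0, -0.0, 0.002], [0.002, 0.003, -1.0]]
wrist_force: [-0.4, 0.1, -0.8]
width: 0.798
grasp_force: 0.0
```

Call:
apply_moves([
  {"linear": [-0.3,0,0],"dr": [0,0,0]},
  {"linear": [-0.65,0,0],"dr": [0,0,0]},
  {"linear": [-1,0,0],"dr": [0,0,0]},
  {"linear": [-1,0,0],"dr": [0,0,0]},
])

```text
t: 24.7
position: [550.8, 264.0, 157.8]
tcp_rot: [[0.004, 1.0, -0.003], [1.0, -0.004, -0.001], [-0.001, -0.003, -1.0]]
wrist_force: [0.2, -0.0, -0.5]
width: 0.8
grasp_force: 0.0
```

Call:
apply_moves([
  {"linear": [-0.12,-0.3,0],"dr": [0,0,-0.01]},
  {"linear": [-0.24,-0.6,0],"dr": [0,0,-0.02]},
  {"linear": [-0.353,-0.93,0],"dr": [0,0,-0.0283]},
  {"linear": [-0.353,-0.93,0],"dr": [0,0,-0.0283]},
  {"linear": [-0.353,-0.93,0],"dr": [0,0,-0.0283]},
])

```text
t: 25.32
position: [440.8, 225.1, 159.0]
tcp_rot: [[-0.089, 0.996, 0.001], [0.996, 0.089, 0.001], [0.0, 0.001, -1.0]]
wrist_force: [-0.0, 0.3, -0.3]
width: 0.797
grasp_force: 0.0
```

```bash
python3 - <<'E'
from fit import *
for cam in ["scene","top","wrist"]:
    c=bot.camera(cam); P=cloud(c)
    print(cam,"small body",circ(near(P,(552,387),30,20,46),20,(552,387)),"neck",circ(near(P,(552,387),20,65,104),11.5,(552,387)))
    print("lid",rect(near(P,(440,224),85,40,50)),"bar",rect(near(P,(440,224),40,66,82)))
cv2.imwrite("pics/w5.png",c["img"][:,:,::-1])
s=bot.observe();print(s["position"],s["tcp_rot"])
E
```

```text
scene small body (array([551.6, 388.2]), 104) neck (array([552.3, 387.4]), 93)
lid (array([441.2, 223.6]), 144, 82, 'long axis deg', -85.1) bar (array([443.4, 221.1]), 46, 18, 'long axis deg', -82.8)
top small body (array([551.4, 388.6]), 58) neck (array([550.6, 388.6]), 56)
lid (array([441.7, 201.2]), 85, 78, 'long axis deg', -84.9) bar (array([440.2, 217.6]), 30, 17, 'long axis deg', -82.7)
wrist small body (array([552. , 388.5]), 1002) neck (array([551.6, 388.4]), 329)
lid (array([440.6, 224.6]), 132, 78, 'long axis deg', -84.9) bar (array([440.6, 225.2]), 43, 18, 'long axis deg', -85.4)
[441.60475134 225.05870647 159.23581021] [[-8.88349333e-02  9.96045923e-01  9.34603768e-04]
 [ 9.96046307e-01  8.88345770e-02  4.16112838e-04]
 [ 3.31442365e-04  9.67873987e-04 -9.99999477e-01]]
```

View pics/w5.png

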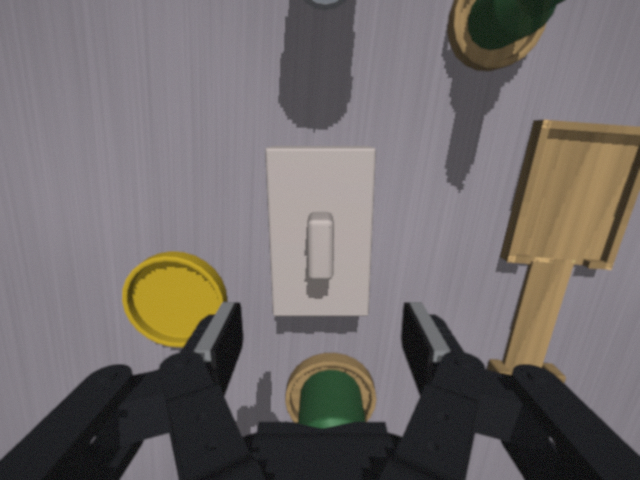

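The wrist view shows the lid's grip bar (320,247) centred and parallel to the pads, and the small cruet stands centred in its holder. Descending and gripping.

Call:
apply_moves([
  {"linear": [0,-0.004,0.15],"dr": [0,0,0]},
  {"linear": [0,-0.004,0.35],"dr": [0,0,0]},
  {"linear": [0,-0.004,0.55],"dr": [0,0,0]},
  {"linear": [0,-0.004,0.73],"dr": [0,0,0]},
  {"linear": [0,-0.004,0.85],"dr": [0,0,0]},
  {"linear": [0,-0.004,0.905],"dr": [0,0,0]},
  {"linear": [0,-0.004,0.905],"dr": [0,0,0]},
  {"linear": [0,-0.004,0.905],"dr": [0,0,0]},
])

```text
t: 26.48
position: [440.7, 224.7, 51.2]
tcp_rot: [[-0.089, 0.996, 0.001], [0.996, 0.089, 0.0], [0.0, 0.002, -1.0]]
wrist_force: [-0.7, 0.8, 0.7]
width: 0.8
grasp_force: 0.0
```

Call:
apply_moves([
  {"linear": [0,0,0],"dr": [0,0,0]},
  {"linear": [0,0,0],"dr": [0,0,0]},
  {"linear": [0,0,0],"dr": [0,0,0]},
  {"linear": [0,0,0],"dr": [0,0,0]},
  {"linear": [0,0,0],"dr": [0,0,0]},
  {"linear": [0,0,0],"dr": [0,0,0]},
  {"linear": [0,0,0],"dr": [0,0,0]},
  {"linear": [0,0,0],"dr": [0,0,0]},
], claw=0, grip_force=60)

```text
t: 27.48
position: [440.3, 224.5, 50.8]
tcp_rot: [[-0.089, 0.996, 0.001], [0.996, 0.089, 0.0], [0.0, 0.001, -1.0]]
wrist_force: [-0.1, 0.0, 4.6]
width: 0.199
grasp_force: 61.1
```

Call:
apply_moves([
  {"linear": [0,0,-0.03],"dr": [0,0,0]},
  {"linear": [0,0,-0.1],"dr": [0,0,0]},
  {"linear": [0,0,-0.2],"dr": [0,0,0]},
  {"linear": [0,0,-0.3],"dr": [0,0,0]},
  {"linear": [0,0,-0.4],"dr": [0,0,0]},
  {"linear": [0,0,-0.47],"dr": [0,0,0]},
  {"linear": [0,0,-0.5],"dr": [0,0,0]},
  {"linear": [0,0,-0.5],"dr": [0,0,0]},
])

```text
t: 28.48
position: [440.0, 224.4, 110.7]
tcp_rot: [[-0.089, 0.996, 0.0], [0.996, 0.089, 0.0], [0.0, 0.0, -1.0]]
wrist_force: [0.2, 0.5, -3.1]
width: 0.198
grasp_force: 59.9
```

Call:
apply_moves([
  {"linear": [-0.03,0.06,0],"dr": [0,0,0]},
  {"linear": [-0.09,0.2,0],"dr": [0,0,0]},
  {"linear": [-0.17,0.4,0],"dr": [0,0,0]},
  {"linear": [-0.25,0.6,0],"dr": [0,0,0]},
  {"linear": [-0.32,0.77,0],"dr": [0,0,0]},
])

```text
t: 29.1
position: [537.7, 193.5, 110.2]
tcp_rot: [[-0.088, 0.996, 0.001], [0.996, 0.088, -0.0], [-0.0, 0.001, -1.0]]
wrist_force: [0.0, 0.0, -2.7]
width: 0.197
grasp_force: 59.9
```

Call:
apply_moves([
  {"linear": [-0.08,0.19,0],"dr": [0,0,0]},
  {"linear": [-0.16,0.38,0],"dr": [0,0,0]},
  {"linear": [-0.24,0.57,0],"dr": [0,0,0]},
  {"linear": [-0.3,0.7,0],"dr": [0,0,0]},
  {"linear": [-0.32,0.77,0],"dr": [0,0,0]},
])

```text
t: 29.72
position: [632.0, 163.5, 110.0]
tcp_rot: [[-0.088, 0.996, -0.0], [0.996, 0.088, -0.0], [-0.0, -0.0, -1.0]]
wrist_force: [0.9, 1.0, -2.4]
width: 0.197
grasp_force: 59.9
```

Call:
apply_moves([
  {"linear": [-0.12,-0.01,0],"dr": [0,0,0]},
  {"linear": [-0.32,-0.03,0],"dr": [0,0,0]},
  {"linear": [-0.54,-0.05,0],"dr": [0,0,0]},
  {"linear": [-0.77,-0.069,0],"dr": [0,0,0]},
])

```text
t: 30.22
position: [629.5, 69.5, 110.5]
tcp_rot: [[-0.088, 0.996, -0.001], [0.996, 0.088, -0.001], [-0.001, -0.001, -1.0]]
wrist_force: [0.5, 0.2, -3.0]
width: 0.194
grasp_force: 60.0
```

Call:
apply_moves([
  {"linear": [-0.2,-0.017,0],"dr": [0,0,0]},
  {"linear": [-0.4,-0.035,0],"dr": [0,0,0]},
  {"linear": [-0.6,-0.052,0],"dr": [0,0,0]},
  {"linear": [-0.77,-0.069,0],"dr": [0,0,0]},
])

```text
t: 30.72
position: [629.5, -23.2, 110.6]
tcp_rot: [[-0.088, 0.996, -0.001], [0.996, 0.088, -0.0], [-0.0, -0.001, -1.0]]
wrist_force: [-0.2, -0.8, -2.7]
width: 0.196
grasp_force: 60.0
```

Call:
apply_moves([
  {"linear": [-0.2,-0.017,0],"dr": [0,0,0]},
  {"linear": [-0.4,-0.035,0],"dr": [0,0,0]},
  {"linear": [-0.6,-0.052,0],"dr": [0,0,0]},
  {"linear": [-0.77,-0.069,0],"dr": [0,0,0]},
])

```text
t: 31.22
position: [630.3, -115.6, 110.6]
tcp_rot: [[-0.088, 0.996, -0.0], [0.996, 0.088, -0.0], [-0.0, -0.0, -1.0]]
wrist_force: [-0.9, 0.4, -3.2]
width: 0.197
grasp_force: 60.0
```

Call:
apply_moves([
  {"linear": [-0.2,-0.017,0],"dr": [0,0,-0.005]},
  {"linear": [-0.4,-0.035,0],"dr": [0,0,-0.012]},
  {"linear": [-0.57,-0.052,0],"dr": [0,0,-0.02]},
  {"linear": [-0.7,-0.065,0],"dr": [0,0,-0.027]},
  {"linear": [-0.77,-0.069,0],"dr": [0,0,-0.0306]},
  {"linear": [-0.77,-0.069,0],"dr": [0,0,-0.0306]},
  {"linear": [-0.77,-0.069,0],"dr": [0,0,-0.0306]},
])

```text
t: 32.1
position: [630.4, -206.3, 110.4]
tcp_rot: [[-0.184, 0.983, -0.0], [0.983, 0.184, 0.001], [0.001, -0.0, -1.0]]
wrist_force: [0.3, -0.4, -3.0]
width: 0.198
grasp_force: 60.0
```

```bash
python3 - <<'E'
from fit import *
s=bot.observe();print(s["position"],s["tcp_rot"][:2])
for cam in ["scene","top","wrist"]:
    c=bot.camera(cam); P=cloud(c)
    print(cam,"lid top",rect(near(P,(631,-208),88,97,112)),"base rim",rect(near(P,(631,-208),110,9.5,16)), "bottom", rect(near(P,(631,-208),100,56,96)))
cv2.imwrite("pics/w6.png",c["img"][:,:,::-1])
E
```

```text
[ 630.40404893 -206.27848066  110.38275457] [[-1.84188182e-01  9.82890941e-01 -3.35138008e-04]
 [ 9.82890825e-01  1.84188341e-01  5.29464190e-04]]
scene lid top (array([ 632.2, -209. ]), 134, 79, 'long axis deg', -79.2) base rim (array([ 633.8, -209.9]), 163, 106, 'long axis deg', -79.8) bottom (array([ 663.1, -219.1]), 152, 71, 'long axis deg', 69.8)
top lid top (array([ 623. , -165.7]), 76, 55, 'long axis deg', 9.1) base rim (array([ 653.6, -145.7]), 184, 56, 'long axis deg', -18.3) bottom (array([ 616.8, -140.5]), 78, 2, 'long axis deg', 11.1)
wrist lid top (array([ 630.5, -205.8]), 132, 78, 'long axis deg', -79.2) base rim (array([ 618.9, -137.5]), 105, 15, 'long axis deg', 10.4) bottom (array([ 618.4, -141.2]), 78, 0, 'long axis deg', 10.7)
```

View pics/w6.png

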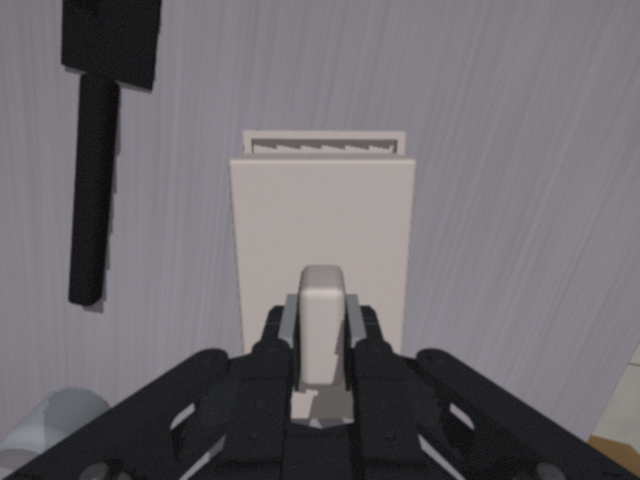

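The lid is aligned with the base, whose rim shows evenly at (325,140), so only a 2 mm correction is needed. Lowering.

Call:
apply_moves([
  {"linear": [-0.009,0.002,0.08],"dr": [0,0,0]},
  {"linear": [-0.018,0.004,0.17],"dr": [0,0,0]},
  {"linear": [-0.018,0.004,0.26],"dr": [0,0,0]},
  {"linear": [-0.018,0.004,0.34],"dr": [0,0,0]},
  {"linear": [-0.018,0.004,0.39],"dr": [0,0,0]},
  {"linear": [-0.018,0.004,0.415],"dr": [0,0,0]},
  {"linear": [-0.018,0.004,0.428],"dr": [0,0,0]},
  {"linear": [-0.018,0.004,0.436],"dr": [0,0,0]},
  {"linear": [-0.018,0.004,0.438],"dr": [0,0,0]},
  {"linear": [-0.018,0.004,0.438],"dr": [0,0,0]},
])

```text
t: 33.5
position: [631.6, -208.9, 58.2]
tcp_rot: [[-0.184, 0.983, 0.0], [0.983, 0.184, -0.0], [-0.0, 0.0, -1.0]]
wrist_force: [0.1, 0.7, -2.6]
width: 0.197
grasp_force: 60.1
```

Call:
apply_moves([
  {"linear": [0,0,0.003],"dr": [0,0,0]},
  {"linear": [0,0,0.006],"dr": [0,0,0]},
  {"linear": [0,0,0.006],"dr": [0,0,0]},
])

```text
t: 33.88
position: [631.4, -208.8, 57.1]
tcp_rot: [[-0.184, 0.983, -0.0], [0.983, 0.184, 0.0], [0.0, -0.0, -1.0]]
wrist_force: [-0.1, 0.2, -2.2]
width: 0.199
grasp_force: 60.1
```

Call:
apply_moves([
  {"linear": [0,0,0.003],"dr": [0,0,0]},
  {"linear": [0,0,0.006],"dr": [0,0,0]},
  {"linear": [0,0,0.006],"dr": [0,0,0]},
])

```text
t: 34.25
position: [631.5, -208.9, 56.9]
tcp_rot: [[-0.184, 0.983, 0.0], [0.983, 0.184, -0.0], [-0.0, 0.0, -1.0]]
wrist_force: [-0.1, 0.3, 0.4]
width: 0.195
grasp_force: 60.4
```

Call:
apply_moves([
  {"linear": [0,0,0],"dr": [0,0,0]},
  {"linear": [0,0,0],"dr": [0,0,0]},
  {"linear": [0,0,0],"dr": [0,0,0]},
  {"linear": [0,0,0],"dr": [0,0,0]},
  {"linear": [0,0,0],"dr": [0,0,0]},
  {"linear": [0,0,-0.1],"dr": [0,0,0]},
  {"linear": [0,0,-0.25],"dr": [0,0,0]},
  {"linear": [0,0,-0.45],"dr": [0,0,0]},
  {"linear": [0,0,-0.65],"dr": [0,0,0]},
  {"linear": [0,0,-0.75],"dr": [0,0,0]},
  {"linear": [0,0,-0.75],"dr": [0,0,0]},
], claw=0.8)

```text
t: 35.62
position: [632.5, -209.3, 148.4]
tcp_rot: [[-0.184, 0.983, 0.003], [0.983, 0.184, -0.001], [-0.002, 0.003, -1.0]]
wrist_force: [-0.2, 0.8, -0.1]
width: 0.805
grasp_force: 0.0
```

Call:
apply_moves([
  {"linear": [0.1,-0.2,0],"dr": [0,0,0]},
  {"linear": [0.21,-0.42,0],"dr": [0,0,0]},
  {"linear": [0.315,-0.63,0],"dr": [0,0,0]},
])

```text
t: 36.0
position: [548.4, -184.9, 145.1]
tcp_rot: [[-0.184, 0.983, -0.002], [0.983, 0.184, 0.001], [0.001, -0.002, -1.0]]
wrist_force: [0.2, -0.3, -0.2]
width: 0.796
grasp_force: 0.0
```

Call:
apply_moves([
  {"linear": [0.1,-0.2,0],"dr": [0,0,0.02]},
  {"linear": [0.21,-0.42,0],"dr": [0,0,0.05]},
  {"linear": [0.315,-0.63,0],"dr": [0,0,0.081]},
  {"linear": [0.315,-0.63,0],"dr": [0,0,0.081]},
  {"linear": [0.315,-0.63,0],"dr": [0,0,0.081]},
])

```text
t: 36.62
position: [469.4, -162.5, 146.2]
tcp_rot: [[0.069, 0.998, 0.0], [0.998, -0.069, -0.0], [-0.0, 0.001, -1.0]]
wrist_force: [-0.4, -0.3, 0.6]
width: 0.799
grasp_force: 0.0
```

```bash
python3 - <<'E'
from fit import *
s=bot.observe();print(s["position"],s["tcp_rot"][:2])
for cam in ["scene","top","wrist"]:
    c=bot.camera(cam); P=cloud(c)
    l=near(P,(631,-208),88,44,60); print(cam,"lid top",rect(l),"z",l[:,2].min(),np.median(l[:,2]),l[:,2].max())
    A=np.c_[l[:,:2]-[631,-208],np.ones(len(l))]; print(" tilt",np.linalg.lstsq(A,l[:,2],rcond=None)[0].round(4),"rim",rect(near(P,(631,-208),105,9.5,16)))
    h=near(P,(469,-162),125,11,26); h=h[abs(h[:,0]-469)<40]; print(" handle",rect(h),cv2.fitLine(h[:,:2].astype(np.float32),cv2.DIST_HUBER,0,.01,.01).ravel().round(3),"y",np.percentile(h[:,1],[1,99]))
    for m in bot.masks_of("spatula",cam)[:1]:
        p=pts(c,m["region"]); p=p[p[:,2]<24]; print(" spatula",m["conf"],rect(p))
cv2.imwrite("pics/w7.png",c["img"][:,:,::-1])
E
```

```text
[ 469.41168737 -162.54457947  146.22709462] [[ 6.86635477e-02  9.97639751e-01  4.94541696e-04]
 [ 9.97639868e-01 -6.86634874e-02 -1.37894272e-04]]
scene lid top (array([ 633. , -210.6]), 138, 80, 'long axis deg', -79.5) z 44.00103247391645 50.95404367895636 59.956471284139454
 tilt [-4.40000e-03  5.30000e-03  5.09682e+01] rim (array([ 633.4, -210.8]), 163, 107, 'long axis deg', -79.6)
 handle (array([ 471.8, -205.9]), 162, 23, 'long axis deg', 85.9) [ 7.90000e-02  9.97000e-01  4.72818e+02 -2.09717e+02] y [-284.94577195 -129.76467664]
 spatula 0.6 (array([ 469.9, -164.2]), 246, 68, 'long axis deg', 83.3)
top lid top (array([ 630.4, -207.9]), 133, 79, 'long axis deg', -79.4) z 44.2346946032584 51.13947061771955 59.60417450585991
 tilt [ 2.1000e-03 -3.0000e-04  5.1143e+01] rim (array([ 649.5, -204.1]), 160, 144, 'long axis deg', -79.7)
 handle (array([ 476. , -101.6]), 101, 54, 'long axis deg', 86.2) [ 9.00000e-03 -1.00000e+00  4.72162e+02 -1.35247e+02] y [-151.33955228  -57.37107731]
 spatula 0.89 (array([475.4, -97.8]), 108, 59, 'long axis deg', 85.5)
wrist lid top (array([ 631.2, -208.7]), 133, 79, 'long axis deg', -79.2) z 44.003189928139626 50.70644247356437 59.99139309175961
 tilt [ 7.00000e-03 -1.90000e-03  5.07055e+01] rim (array([ 632.3, -208.4]), 161, 107, 'long axis deg', -79.4)
 handle (array([ 469.7, -203.7]), 159, 18, 'long axis deg', 85.7) [ 7.40000e-02  9.97000e-01  4.69962e+02 -1.96493e+02] y [-279.98303567 -125.46501466]
 spatula 0.74 (array([ 471.6, -163.8]), 239, 57, 'long axis deg', 85.3)
```

View pics/w7.png

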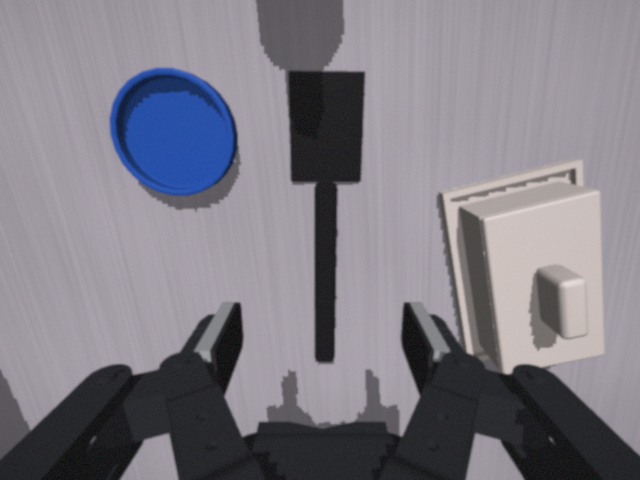

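The wrist view shows the lid seated flat inside the rim (top at z about 51, tilt under 0.01) and the spatula along (325,60–360). Descending onto the spatula at its balance point.

Call:
apply_moves([
  {"linear": [-0.004,0.01,0.2],"dr": [0,0,0]},
  {"linear": [-0.008,0.021,0.45],"dr": [0,0,0]},
  {"linear": [-0.008,0.021,0.7],"dr": [0,0,0]},
  {"linear": [-0.008,0.021,0.9],"dr": [0,0,0]},
  {"linear": [-0.008,0.021,1],"dr": [0,0,0]},
  {"linear": [-0.008,0.021,1],"dr": [0,0,0]},
], claw=0.6)

```text
t: 37.67
position: [470.9, -163.2, 25.9]
tcp_rot: [[0.069, 0.998, -0.001], [0.998, -0.069, 0.001], [0.001, -0.002, -1.0]]
wrist_force: [1.0, 0.0, 0.7]
width: 0.601
grasp_force: 0.0
```

Call:
apply_moves([
  {"linear": [0,0,0.07],"dr": [0,0,0]},
  {"linear": [0,0,0.14],"dr": [0,0,0]},
  {"linear": [0,0,0.18],"dr": [0,0,0]},
  {"linear": [0,0,0.18],"dr": [0,0,0]},
  {"linear": [0,0,0.18],"dr": [0,0,0]},
])

```text
t: 38.3
position: [471.5, -163.5, 5.0]
tcp_rot: [[0.069, 0.998, 0.0], [0.998, -0.069, -0.0], [-0.0, 0.0, -1.0]]
wrist_force: [-0.2, -0.1, 0.3]
width: 0.602
grasp_force: 0.0
```

```bash
python3 - <<'E'
from h import *
s=bot.observe();print(s["position"],s["tcp_rot"][:2],s["wrist_force"])
E
```

```text
[ 471.46358333 -163.5329691     5.0009866 ] [[ 6.94899385e-02  9.97582628e-01  2.19941044e-04]
 [ 9.97582648e-01 -6.94899153e-02 -1.11554175e-04]] [-0.2366671  -0.14414614  0.32548285]
```

Call:
apply_moves([
  {"linear": [0,0.008,0.02],"dr": [0,0,0]},
  {"linear": [0,0.008,0.02],"dr": [0,0,0]},
])

```text
t: 38.55
position: [472.4, -163.5, 2.5]
tcp_rot: [[0.069, 0.998, 0.0], [0.998, -0.069, -0.0], [-0.0, 0.0, -1.0]]
wrist_force: [0.1, 0.1, 0.5]
width: 0.605
grasp_force: 0.0
```

Call:
apply_moves([
  {"linear": [0,0,0],"dr": [0,0,0]},
  {"linear": [0,0,0],"dr": [0,0,0]},
  {"linear": [0,0,0],"dr": [0,0,0]},
  {"linear": [0,0,0],"dr": [0,0,0]},
  {"linear": [0,0,0],"dr": [0,0,0]},
  {"linear": [0,0,0],"dr": [0,0,0]},
  {"linear": [0,0,0],"dr": [0,0,0]},
], claw=0, grip_force=50)

```text
t: 39.42
position: [472.6, -163.6, 2.7]
tcp_rot: [[0.069, 0.998, 0.0], [0.998, -0.069, -0.0], [-0.0, 0.0, -1.0]]
wrist_force: [-0.4, -0.5, 5.4]
width: 0.195
grasp_force: 51.5
```

Call:
apply_moves([
  {"linear": [0,0,-0.03],"dr": [0,0,0]},
  {"linear": [0,0,-0.1],"dr": [0,0,0]},
  {"linear": [0,0,-0.2],"dr": [0,0,0]},
  {"linear": [0,0,-0.33],"dr": [0,0,0]},
  {"linear": [0,0,-0.45],"dr": [0,0,0]},
  {"linear": [0,0,-0.5],"dr": [0,0,0]},
  {"linear": [0,0,-0.5],"dr": [0,0,0]},
])

```text
t: 40.3
position: [472.8, -163.8, 63.2]
tcp_rot: [[0.069, 0.998, 0.001], [0.998, -0.069, -0.001], [-0.001, 0.001, -1.0]]
wrist_force: [0.1, -0.1, -1.5]
width: 0.193
grasp_force: 50.9
```

```bash
python3 - <<'E'
from fit import *
s=bot.observe();print(s["position"],s["width"],s["grasp_force"])
c=bot.camera("wrist");P=cloud(c);q=P.reshape(-1,3)
m=bot.masks_of("spatula","wrist")[0]; p=pts(c,m["region"]); print(rect(p),np.percentile(p[:,2],[2,25,50,75,98]))
b=p[p[:,1]>-115]; A=np.c_[b[:,1]+163,np.ones(len(b))]; print("blade z slope",np.linalg.lstsq(A,b[:,2],rcond=None)[0])
for cam in ["scene","top"]:
    c=bot.camera(cam);P=cloud(c)
    r=bot.masks_of("spoon_rest",cam)[0]["region"]; p=P[r]; p=p[np.isfinite(p[:,0])]
    po=p[p[:,2]>16.5]; a=p[(p[:,2]>4)&(p[:,2]<9)]
    print(cam,"all",rect(p[p[:,2]>3]))
    print(" posts", [(k[:,:2].mean(0).round(1),len(k)) for k in (po[(po[:,0]<649)&(po[:,1]<130)],po[(po[:,0]>649)&(po[:,1]<130)])])
    t=a[(a[:,1]>75)&(a[:,1]<195)]; print(" tongue x",np.percentile(t[:,0],[2,50,98]).round(1),cv2.fitLine(t[:,:2].astype(np.float32),cv2.DIST_HUBER,0,.01,.01).ravel().round(3),"y end",np.percentile(p[p[:,2]>3][:,1],[0.5,99.5]))
E
```

```text
[ 472.8216965  -163.76692515   63.22451601] 0.19310278776931444 50.93743622303009
(array([ 485.8, -141.4]), 219, 77, 'long axis deg', -87.2) [62.91173231 63.9209051  64.44851631 65.23174824 78.80281992]
blade z slope [-1.04863710e-03  6.43261018e+01]
scene all (array([647.4, 191.6]), 277, 101, 'long axis deg', -88.0)
 posts [(array([626.4,  88.3]), 33), (array([678.4,  89.2]), 35)]
 tongue x [628.9 650.1 674.1] [ 3.00000e-03 -1.00000e+00  6.49978e+02  1.34995e+02] y end [ 57.52212904 325.08057591]
top all (array([647. , 192.5]), 266, 92, 'long axis deg', -89.7)
 posts [(array([622.2,  92.7]), 55), (array([672.4,  92.5]), 37)]
 tongue x [630.  647.6 665. ] [ 1.00000e-03 -1.00000e+00  6.47577e+02  1.35917e+02] y end [ 61.7950482  324.24227642]
```

Call:
apply_moves([
  {"linear": [0,0,-0.1],"dr": [0,0,0]},
  {"linear": [0,0,-0.3],"dr": [0,0,0]},
  {"linear": [0,0,-0.55],"dr": [0,0,0]},
  {"linear": [0,0,-0.75],"dr": [0,0,0]},
  {"linear": [0,0,-0.85],"dr": [0,0,0]},
  {"linear": [0,0,-0.85],"dr": [0,0,0]},
])

```text
t: 41.35
position: [473.0, -163.9, 165.5]
tcp_rot: [[0.069, 0.998, 0.002], [0.998, -0.069, -0.001], [-0.001, 0.002, -1.0]]
wrist_force: [-0.5, -0.8, -2.2]
width: 0.193
grasp_force: 50.9
```

Call:
apply_moves([
  {"linear": [0.1,0.04,0],"dr": [0,0,0]},
  {"linear": [0.3,0.12,0],"dr": [0,0,0]},
  {"linear": [0.53,0.22,0],"dr": [0,0,0]},
  {"linear": [0.76,0.314,0],"dr": [0,0,0]},
])

```text
t: 41.85
position: [515.8, -73.4, 163.0]
tcp_rot: [[0.069, 0.998, -0.003], [0.998, -0.069, 0.001], [0.001, -0.003, -1.0]]
wrist_force: [0.7, 0.1, -0.6]
width: 0.195
grasp_force: 50.9
```

Call:
apply_moves([
  {"linear": [0.2,0.08,0],"dr": [0,0,0]},
  {"linear": [0.4,0.16,0],"dr": [0,0,0]},
  {"linear": [0.58,0.24,0],"dr": [0,0,0]},
  {"linear": [0.76,0.314,0],"dr": [0,0,0]},
])

```text
t: 42.35
position: [559.5, 15.0, 162.8]
tcp_rot: [[0.069, 0.998, -0.003], [0.998, -0.069, 0.001], [0.0, -0.003, -1.0]]
wrist_force: [-0.2, 0.4, -1.6]
width: 0.193
grasp_force: 50.9
```

Call:
apply_moves([
  {"linear": [0.2,0.08,0],"dr": [0,0,0]},
  {"linear": [0.4,0.16,0],"dr": [0,0,0]},
  {"linear": [0.58,0.24,0],"dr": [0,0,0]},
  {"linear": [0.76,0.314,0],"dr": [0,0,0]},
])

```text
t: 42.85
position: [604.1, 103.0, 163.6]
tcp_rot: [[0.069, 0.998, -0.002], [0.998, -0.069, -0.0], [-0.0, -0.002, -1.0]]
wrist_force: [0.3, -0.2, -1.2]
width: 0.197
grasp_force: 50.9
```

Call:
apply_moves([
  {"linear": [0.2,0.08,0],"dr": [0,0,-0.006]},
  {"linear": [0.4,0.16,0],"dr": [0,0,-0.012]},
  {"linear": [0.58,0.24,0],"dr": [0,0,-0.018]},
  {"linear": [0.7,0.29,0],"dr": [0,0,-0.0244]},
  {"linear": [0.757,0.314,0],"dr": [0,0,-0.0244]},
  {"linear": [0.757,0.314,0],"dr": [0,0,-0.0244]},
  {"linear": [0.757,0.314,0],"dr": [0,0,-0.0244]},
])

```text
t: 43.72
position: [647.6, 188.9, 164.4]
tcp_rot: [[-0.006, 1.0, -0.001], [1.0, 0.006, -0.0], [-0.0, -0.001, -1.0]]
wrist_force: [0.3, -0.8, -1.7]
width: 0.193
grasp_force: 50.9
```

```bash
python3 - <<'E'
from fit import *
s=bot.observe();print(s["position"],s["tcp_rot"][:2])
c=bot.camera("wrist");P=cloud(c);cv2.imwrite("pics/w8.png",c["img"][:,:,::-1])
q=P.reshape(-1,3);q=q[np.isfinite(q[:,0])]
b=q[(q[:,2]>150)&(q[:,1]>235)&(abs(q[:,0]-648)<60)]; print("blade",rect(b),"z",np.median(b[:,2]))
for cam in ["wrist","top"]:
    c=bot.camera(cam);P=cloud(c);q=P.reshape(-1,3);q=q[np.isfinite(q[:,0])]
    r=q[(q[:,2]>11)&(q[:,2]<17.5)&(abs(q[:,0]-648)<60)&(q[:,1]>190)&(q[:,1]<340)];print(cam,"pocket rim",rect(r))
    r=q[(q[:,2]>3)&(q[:,2]<30)&(abs(q[:,0]-648)<60)&(q[:,1]>40)&(q[:,1]<345)];print("rest y",np.percentile(r[:,1],[.5,99.5]),rect(r))
E
```

```text
[647.6272576  188.9404125  164.39539277] [[-6.42782686e-03  9.99979171e-01 -5.83648809e-04]
 [ 9.99979266e-01  6.42759882e-03 -3.91747730e-04]]
blade (array([647.4, 271.6]), 73, 57, 'long axis deg', -90.0) z 165.38325882143275
wrist pocket rim (array([0., 0.]), 0, 0, 'long axis deg', 0.0)
rest y [179.45247812 184.90001176] (array([648.1, 182.8]), 35, 6, 'long axis deg', -2.8)
top pocket rim (array([628.2, 207.5]), 46, 12, 'long axis deg', -19.6)
rest y [ 40.50030058 213.23857953] (array([647.9, 127.9]), 176, 119, 'long axis deg', -89.7)
```

View pics/w8.png

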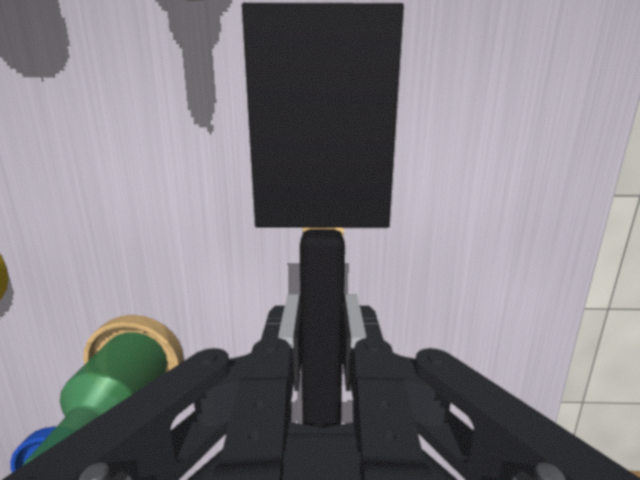

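The wrist view shows the blade (322,115) level and straight, with its tip at y about 308, so the origin is at y about 188. Lowering in stages.

Call:
apply_moves([
  {"linear": [0.002,0.004,0.1],"dr": [0,0,0]},
  {"linear": [0.004,0.006,0.3],"dr": [0,0,0]},
  {"linear": [0.004,0.006,0.55],"dr": [0,0,0]},
  {"linear": [0.004,0.006,0.8],"dr": [0,0,0]},
  {"linear": [0.004,0.006,0.98],"dr": [0,0,0]},
  {"linear": [0.004,0.006,1],"dr": [0,0,0]},
  {"linear": [0.004,0.006,1],"dr": [0,0,0]},
])

```text
t: 44.75
position: [648.8, 190.0, 44.6]
tcp_rot: [[-0.007, 1.0, 0.0], [1.0, 0.007, 0.0], [0.0, 0.0, -1.0]]
wrist_force: [0.2, 0.9, -0.9]
width: 0.197
grasp_force: 50.9
```

```bash
python3 - <<'E'
from fit import *
s=bot.observe();print(s["position"],s["wrist_force"])
c=bot.camera("scene");cv2.imwrite("pics/s9.png",cv2.resize(c["img"][160:280,350:490,::-1],None,fx=5,fy=5,interpolation=cv2.INTER_CUBIC)[:600])
c=bot.camera("wrist");cv2.imwrite("pics/w9.png",c["img"][:,:,::-1])
P=cloud(c);q=P.reshape(-1,3);q=q[np.isfinite(q[:,0])]
b=q[(q[:,2]>35)&(q[:,2]<60)&(q[:,1]>232)&(abs(q[:,0]-648)<60)]; print("blade",rect(b),b[:,1].max())
r=q[(q[:,2]>10)&(q[:,2]<18)&(abs(q[:,0]-648)<60)&(q[:,1]>200)&(q[:,1]<345)];print("rim",len(r),r.min(0),r.max(0))
E
```

```text
[648.83623766 189.99590208  44.5830817 ] [ 0.21677383  0.94886981 -0.89171936]
blade (array([649.2, 270.8]), 78, 57, 'long axis deg', -90.0) 309.5600463533209
rim 8568 [601.46746144 208.44221252  10.00154674] [693.14175576 319.93603935  16.4302674 ]
```

View pics/w9.png

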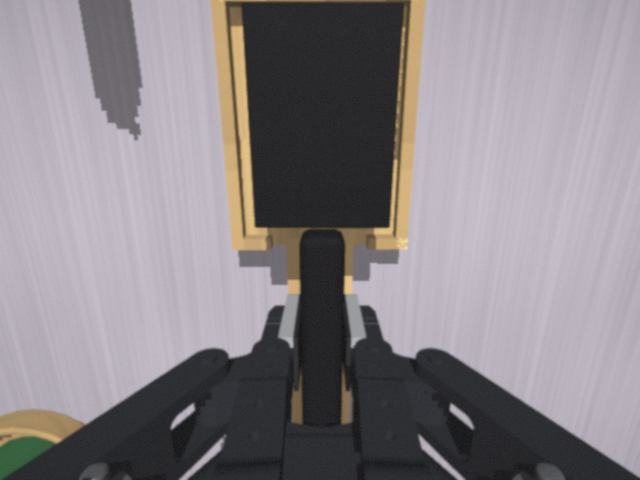

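The wrist view shows the blade inside the pocket outline and the handle over the tongue. The measured rim gives the rest origin at about (647.5,187.5), so I shift −2 mm in y and −1 mm in x, then lower.

Call:
apply_moves([
  {"linear": [-0.015,-0.009,0.05],"dr": [0,0,0]},
  {"linear": [-0.018,-0.009,0.11],"dr": [0,0,0]},
  {"linear": [-0.018,-0.009,0.17],"dr": [0,0,0]},
  {"linear": [-0.018,-0.009,0.22],"dr": [0,0,0]},
  {"linear": [-0.018,-0.009,0.255],"dr": [0,0,0]},
  {"linear": [-0.018,-0.009,0.275],"dr": [0,0,0]},
  {"linear": [-0.018,-0.009,0.286],"dr": [0,0,0]},
  {"linear": [-0.018,-0.009,0.29],"dr": [0,0,0]},
  {"linear": [-0.018,-0.009,0.29],"dr": [0,0,0]},
])

```text
t: 45.98
position: [647.8, 187.9, 9.9]
tcp_rot: [[-0.007, 1.0, 0.0], [1.0, 0.007, 0.0], [0.0, 0.0, -1.0]]
wrist_force: [-0.0, -0.6, -0.7]
width: 0.2
grasp_force: 50.9
```

Call:
apply_moves([
  {"linear": [0,0,0.004],"dr": [0,0,0]},
  {"linear": [0,0,0.006],"dr": [0,0,0]},
  {"linear": [0,0,0.006],"dr": [0,0,0]},
])

```text
t: 46.35
position: [647.6, 187.9, 9.0]
tcp_rot: [[-0.007, 1.0, -0.0], [1.0, 0.007, -0.0], [-0.0, -0.0, -1.0]]
wrist_force: [0.3, -0.6, -0.2]
width: 0.197
grasp_force: 50.9
```

Call:
apply_moves([
  {"linear": [0,0,0.003],"dr": [0,0,0]},
  {"linear": [0,0,0.005],"dr": [0,0,0]},
  {"linear": [0,0,0.005],"dr": [0,0,0]},
])

```text
t: 46.72
position: [647.7, 187.9, 8.8]
tcp_rot: [[-0.007, 1.0, 0.0], [1.0, 0.007, 0.0], [-0.0, 0.0, -1.0]]
wrist_force: [-1.7, 0.1, 2.9]
width: 0.199
grasp_force: 51.3
```

Call:
apply_moves([
  {"linear": [0,0,0],"dr": [0,0,0]},
  {"linear": [0,0,0],"dr": [0,0,0]},
  {"linear": [0,0,0],"dr": [0,0,0]},
  {"linear": [0,0,0],"dr": [0,0,0]},
  {"linear": [0,0,0],"dr": [0,0,0]},
  {"linear": [0,0,-0.1],"dr": [0,0,0]},
  {"linear": [0,0,-0.3],"dr": [0,0,0]},
  {"linear": [0,0,-0.55],"dr": [0,0,0]},
  {"linear": [0,0,-0.8],"dr": [0,0,0]},
  {"linear": [0,0,-1],"dr": [0,0,0]},
  {"linear": [0,0,-1],"dr": [0,0,0]},
], claw=0.7)

```text
t: 48.1
position: [650.0, 188.3, 132.0]
tcp_rot: [[-0.007, 1.0, 0.006], [1.0, 0.007, 0.001], [0.001, 0.006, -1.0]]
wrist_force: [0.2, 0.4, -0.5]
width: 0.698
grasp_force: 0.0
```

Call:
apply_moves([
  {"linear": [-0.3,0,-0.2],"dr": [0,0,0]},
  {"linear": [-0.6,0,-0.5],"dr": [0,0,0]},
  {"linear": [-0.9,0,-0.7],"dr": [0,0,0]},
  {"linear": [-0.9,0,-0.7],"dr": [0,0,0]},
  {"linear": [-0.9,0,-0.7],"dr": [0,0,0]},
])

```text
t: 48.72
position: [647.5, 80.1, 210.9]
tcp_rot: [[-0.007, 1.0, -0.002], [1.0, 0.007, 0.0], [0.0, -0.002, -1.0]]
wrist_force: [-0.8, -0.4, -0.3]
width: 0.701
grasp_force: 0.0
```

```bash
python3 - <<'E'
from fit import *
c=bot.camera("wrist");cv2.imwrite("pics/w10.png",c["img"][:,:,::-1])
P=cloud(c);q=P.reshape(-1,3);q=q[np.isfinite(q[:,0])]
h=q[(q[:,2]>19)&(q[:,2]<29)&(abs(q[:,0]-648)<14)&(q[:,1]>50)&(q[:,1]<250)];print("handle",rect(h),h[:,2].mean())
b=q[(q[:,2]>8.5)&(q[:,2]<20)&(abs(q[:,0]-648)<33)&(q[:,1]>232)&(q[:,1]<312)];print("blade z",np.percentile(b[:,2],[5,50,95]))
r=q[(q[:,2]>11.5)&(q[:,2]<17)&(abs(q[:,0]-648)<60)&(q[:,1]>195)&(q[:,1]<345)];print("rim",rect(r))
c=bot.camera("scene");P=cloud(c)
cv2.imwrite("pics/s10.png",cv2.resize(c["img"][130:370,190:470,::-1],None,fx=2.5,fy=2.5,interpolation=cv2.INTER_CUBIC))
print("big",circ(near(P,(467,50),45,50,62),31,(467,49)),circ(near(P,(467,50),25,90,124),13.5,(467,49)),"small",circ(near(P,(552,387),30,20,46),20,(552,387)),circ(near(P,(552,387),20,65,104),11.5,(552,387)))
s=bot.observe();print(s["t"],s["position"])
E
```

```text
handle (array([647.8, 146.9]), 160, 18, 'long axis deg', -89.7) 23.247767441778826
blade z [ 8.76481406  9.85286297 11.13808375]
rim (array([648.2, 233.7]), 90, 50, 'long axis deg', 0.3)
big (array([466.3,  50.7]), 88) (array([466. ,  50.3]), 106) small (array([550.1, 380.9]), 3) (array([550.4, 388.4]), 18)
48.825 [647.21143059  80.74739578 210.3772702 ]
```

View pics/w10.png

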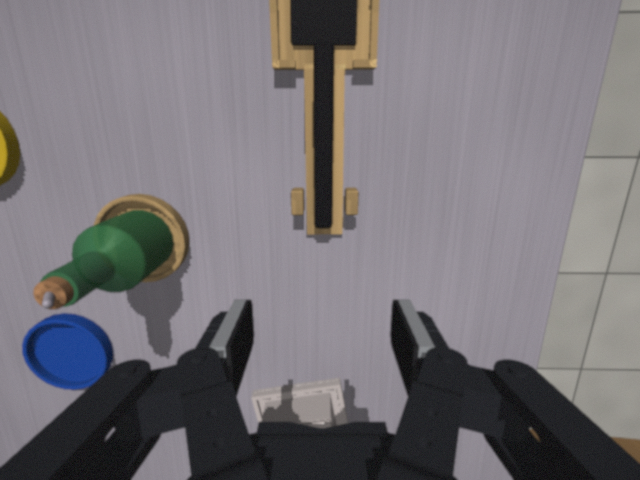

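View pics/s10.png

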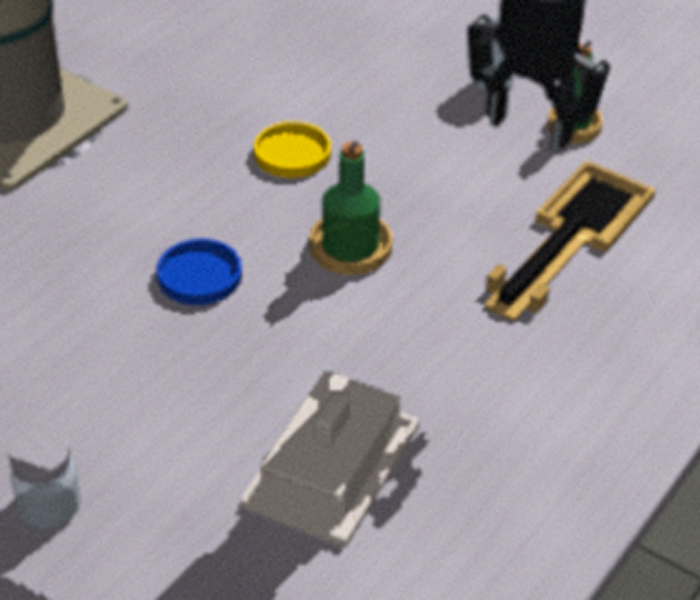

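The wrist view shows the spatula flat between the posts (297,201) and (350,201), with its blade in the pocket. The scene view shows the big cruet upright at (350,210) and the lid seated at (335,445). Handing in.

```bash
python3 -c "
from bench import bot
print(bot.hand_in())"
```

```text
the job is handed in; nothing more can be done
None
```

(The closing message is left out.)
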